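# Find the wheel that binds and change its block

## Robot

A 6-joint arm with a two-finger parallel gripper is mounted at the origin on a cart in front of the work surface, level with it; the furniture and walls round the work are solid. World frame = base frame: x ahead of the robot, y to its left, z up, the work surface at z = 0. Lengths are in m, angles in rad, forces in N, time in s.
With the tool pointing down it reaches from about 0.275 to 0.75 m from the base axis. Payload 10.2 kg.
Tool frame: the origin (TCP) lies at the very end of the fingers, on their centre line; the grasp point (between the pads) lies 19 mm behind it; z points along the fingers, y is the line along which they close (so a half turn about z gives the same grasp; the last joint's range is limited). The gripper opens to 85 mm and grips with 20 to 120 N. Pads are 22 mm wide; open, the fingers measure 114 mm over their backs; the gripper's body (76 mm by 85 mm) begins 54 mm behind the grasp point. The pads swing forward as they close: fully open they stand 13 mm farther back than shut.
Start: joints at [-0.223, 0.313, 1.498, -0, 1.331, -0.223], TCP at [0.525, -0, 0.231] pointing down, gripper open.
Joint ranges: [-2.94, 2.94], [-0.97, 2.17], [0.19, 2.56], [-1.23, 4.37], [0.02, 3.11], [-2.88, 2.88]. Speed limits (rad/s): [2.39, 2.39, 3.01, 3.14, 3.14, 3.14].

## Interface

Orientations are given as [roll, pitch, yaw] about the fixed x, y, z axes, in that order (R = Rz(yaw) Ry(pitch) Rx(roll)).
In Python, from bench import arm gives the robot as it stands. Calls block until the motion is done:
- arm.move_ptp(position, orientation): joint-space move of the TCP to a pose.
- arm.servo_line(position, orientation=None, vel=0.15): straight line of the TCP; orientation=None keeps the orientation; vel is the mean speed in m/s.
- arm.movej(angles): joint-space move.
- arm.gripper_open() and arm.close_gripper(): open the fingers fully, or close them until they stop; the grip force is fixed at half the most.
- arm.wait(seconds).
- arm.solve_ik(position, orientation): joint angles nearest the present ones, or None.
- arm.observe(): the state.
- arm.capture(name): name is "scene" or "side" or "wrist"; returns a dict with "pixels" (384x512x3 uint8, red, green, blue), "fx", "fy", "cx", "cy" (pixels), "xyz" and "rotation" of the camera in the world; the wrist camera has in their place "mount" (4x4, takes a point from camera to tool coordinates, whose origin is the TCP and whose axes are the flange's). Camera axes: x right, y down, z forward; pixel columns grow to the right and rows downward; lengths in m; the calibration is good to about 2 mm. A picture is of the moment at which its call begins: read the wrist's pose just before it. There is no depth.
A pose or a line that the arm cannot do raises arm.IKError and nothing moves.
- arm.finish_job(): hands the job in; it is judged then, once.
Trained networks look in a picture, given as the dict that the camera call returned (one of the last four; its "shot" number tells which), for a name from the list of things; names that differ only in an ending like _2 or _b are one class to them, and where a whole thing is asked for, a point or a joint stands for the part that bears it (a point fixed in the world has none). Each returns a list of dicts, best first, with "p" (0 to 1); they miss things now and then, are a little off and sometimes report something else, mostly with a low value. They report only what shows in the picture. A call takes as long as a camera call. They do not tell look-alikes from the thing itself.
- arm.silhouettes(query, picture): "pixels" (384x512 bool, what is visible of it) and "bbox" ([left, top, right, bottom] in pixels, round what is visible of it).
The state is a dict: "t": time; "qpos": joint angles; "dq": joint speeds; "joint_efforts": joint torques, N m; "position": TCP position; "orientation": TCP orientation; "ft_force": force on the tool from outside, world axes, zero at the start; "torque": the same for the moment, N m; "gripper_width": finger opening in m; "grasp_force": force on a finger pad.
Only numpy, scipy, OpenCV 4.12 (cv2) and the standard library are available. Lean on these libraries where they do the work, as an engineer would, in place of code of your own. Each camera call takes 0.05 s, during which the arm holds its last target. There are 200 camera calls.

## Task

First give each of the three wheels in the bed a spin on its axle with a fingertip, all three before anything is taken out: two run freely, one binds and stops dead. Then lift the block whose wheel binds out of its pocket, put it in the scrap bin and let go of it. Then fit the spare block from the stock tray in the empty pocket, flat on the pocket floor. Leave the two sound blocks in their pockets, and do not push the tools and parts lying about.

Things in the scene. Friction and masses are not known exactly. Their poses are not given: they have to be found in the camera images.
- bed: wheel bed fixed to the bench: low painted steel base, 273 mm long (x, rolling way), 67 wide (y), origin on the bench under its middle. Three pockets in a row along x, 74 mm apart, 67 x 53 mm (2.5 mm play round a foot), floor 10 mm, round ribs 21 mm over the bench. A block fits either way round; neighbours' wheels are 10 mm apart, so fingers fit only across the ears (along y).
- pocket_1 (a point): centre of the floor of pocket 1 of the bed, axes as the bed
- pocket_2 (a point): centre of the floor of pocket 2 of the bed, axes as the bed
- pocket_3 (a point): centre of the floor of pocket 3 of the bed, axes as the bed
- block_1: One of the three wheel blocks in the bed (in any of the pockets): steel fork with a rubber wheel. Origin: centre of underside, z up, x rolling way, y along axle. Foot 62 x 48 x 5 mm; two upright ears, 36 mm wide in x, outer faces 48 mm apart in y, tops 63 mm up; axle 45 mm up; wheel 64 mm across, 36 wide, its top 77 mm up, white chalk line across the tread; 0.45 to 0.75 kg. 
- block_2: One of the three wheel blocks in the bed (in any of the pockets): steel fork with a rubber wheel. Origin: centre of underside, z up, x rolling way, y along axle. Foot 62 x 48 x 5 mm; two upright ears, 36 mm wide in x, outer faces 48 mm apart in y, tops 63 mm up; axle 45 mm up; wheel 64 mm across, 36 wide, its top 77 mm up, white chalk line across the tread; 0.45 to 0.75 kg. 
- block_3: One of the three wheel blocks in the bed (in any of the pockets): steel fork with a rubber wheel. Origin: centre of underside, z up, x rolling way, y along axle. Foot 62 x 48 x 5 mm; two upright ears, 36 mm wide in x, outer faces 48 mm apart in y, tops 63 mm up; axle 45 mm up; wheel 64 mm across, 36 wide, its top 77 mm up, white chalk line across the tread; 0.45 to 0.75 kg. 
- block_4: The sound spare block, in the tray, its x along the lane: steel fork with a rubber wheel. Origin: centre of underside, z up, x rolling way, y along axle. Foot 62 x 48 x 5 mm; two upright ears, 36 mm wide in x, outer faces 48 mm apart in y, tops 63 mm up; axle 45 mm up; wheel 64 mm across, 36 wide, its top 77 mm up, white chalk line across the tread; 0.45 to 0.75 kg. 
- wheel_1 (a joint): angle of the wheel of block_1 on its axle, no stops, near 0 at first; grows as its top moves toward the block's +x. A sound wheel turns at a touch and coasts for seconds; a binding one needs about 1 N along its tread and stops dead when let go.
- wheel_2 (a joint): angle of the wheel of block_2 on its axle, no stops, near 0 at first; grows as its top moves toward the block's +x. A sound wheel turns at a touch and coasts for seconds; a binding one needs about 1 N along its tread and stops dead when let go.
- wheel_3 (a joint): angle of the wheel of block_3 on its axle, no stops, near 0 at first; grows as its top moves toward the block's +x. A sound wheel turns at a touch and coasts for seconds; a binding one needs about 1 N along its tread and stops dead when let go.
- tray: stock tray fixed to the bench: open sheet-steel box 180 (x) x 115 (y) x 78 mm high, 3 mm walls and floor, origin on the bench under its middle. A full-height wall along x makes two lanes 53 mm wide: the spare is in the +y one, two bolts in the other. Fingers fit in the lane only before and behind the wheel (closing along x), not beside the block.
- lane (a point): middle of the floor of the spare's lane, 3 mm over the bench, axes as the tray
- bin: scrap bin fixed to the bench: dark open steel box, 200 (x) x 150 (y) x 70 mm high, 3 mm walls and floor, a small handle at each end, a short bolt lying in its +x +y corner. Origin on the bench under its middle.
- clear_patch (a point): middle of an empty patch of bench about 100 mm across, left in front of the bed, where a part can be set down
- brass_bush: plain brass bush lying on its side, 94 mm long, 52 mm thick; origin at the middle of its underside. A bystander.
- oil_can: oil can, 157 mm high, round body 72 mm across; origin on the bench under its middle. A bystander.
- elbow_fitting: black pipe elbow, 63 x 82 x 44 mm; origin at the middle of its underside. A bystander.
- spanner_19: steel combination spanner lying flat, 199 mm long along its y axis, 38 x 8 mm; origin at the middle of its underside. A bystander.
- hex_key: bright hexagon key lying flat, 84 mm long along its y axis, 22 x 7 mm; origin at the middle of its underside. A bystander.
- bearing: ball bearing lying flat, 72 mm across, 18 mm high; origin at the middle of its underside. A bystander.
There are look-alikes about, which are no part of the job. Leave any red look-alike of the block_1 alone. Leave any orange look-alike of the block_2 alone.

How it is judged:
On the way, in this order (a step that is already met when the one before it is completed fails the run):
1. all three wheels in the bed have been tried, no block taken out: each has turned at least 0.12 rad from its zero, and two have run on for at least 3 rad ((value of joint wheel_1 above 0.12 rad or value of joint wheel_1 below -0.12 rad) and (value of joint wheel_2 above 0.12 rad or value of joint wheel_2 below -0.12 rad) and (value of joint wheel_3 above 0.12 rad or value of joint wheel_3 below -0.12 rad) and distance of each of block_1, block_2, block_3 from where it was at the start of the episode below 0.006 m and (((value of joint wheel_2 above 3 rad or value of joint wheel_2 below -3 rad) and (value of joint wheel_3 above 3 rad or value of joint wheel_3 below -3 rad)) or ((value of joint wheel_1 above 3 rad or value of joint wheel_1 below -3 rad) and (value of joint wheel_3 above 3 rad or value of joint wheel_3 below -3 rad)) or ((value of joint wheel_1 above 3 rad or value of joint wheel_1 below -3 rad) and (value of joint wheel_2 above 3 rad or value of joint wheel_2 below -3 rad)))), for 0.1 s.
2. one block lies in the scrap bin, released and at rest, and the two left in the bed are those whose wheels ran on (((x of block_1 in the frame of bin between -0.088 and 0.088 m and y of block_1 in the frame of bin between -0.063 and 0.063 m and z of block_1 in the frame of bin below 0.06 m and linear speed of block_1 below 0.02 m/s and contact force between block_1 and the fingers below 0.5 N and (value of joint wheel_2 above 3 rad or value of joint wheel_2 below -3 rad) and distance of each of block_2, block_3 from where it was at the start of the episode below 0.006 m and (value of joint wheel_3 above 3 rad or value of joint wheel_3 below -3 rad)) or (x of block_2 in the frame of bin between -0.088 and 0.088 m and y of block_2 in the frame of bin between -0.063 and 0.063 m and z of block_2 in the frame of bin below 0.06 m and linear speed of block_2 below 0.02 m/s and contact force between block_2 and the fingers below 0.5 N and (value of joint wheel_1 above 3 rad or value of joint wheel_1 below -3 rad) and distance of each of block_1, block_3 from where it was at the start of the episode below 0.006 m and (value of joint wheel_3 above 3 rad or value of joint wheel_3 below -3 rad)) or (x of block_3 in the frame of bin between -0.088 and 0.088 m and y of block_3 in the frame of bin between -0.063 and 0.063 m and z of block_3 in the frame of bin below 0.06 m and linear speed of block_3 below 0.02 m/s and contact force between block_3 and the fingers below 0.5 N and (value of joint wheel_1 above 3 rad or value of joint wheel_1 below -3 rad) and distance of each of block_1, block_2 from where it was at the start of the episode below 0.006 m and (value of joint wheel_2 above 3 rad or value of joint wheel_2 below -3 rad)))), for 0.2 s.
At the end, for the whole second after the job is handed in: The block whose wheel binds is released, at rest in the scrap bin; the two whose wheels ran on (over 3 rad) are within 6 mm of their start; the spare stands in the empty pocket, within 5 mm of its centre, within 3 mm of its floor, square to the bed within 0.1 rad, at rest (((x of block_1 in the frame of bin between -0.088 and 0.088 m and y of block_1 in the frame of bin between -0.063 and 0.063 m and z of block_1 in the frame of bin below 0.06 m and linear speed of block_1 below 0.02 m/s and contact force between block_1 and the fingers below 0.5 N and (value of joint wheel_2 above 3 rad or value of joint wheel_2 below -3 rad) and distance of each of block_2, block_3 from where it was at the start of the episode below 0.006 m and (value of joint wheel_3 above 3 rad or value of joint wheel_3 below -3 rad)) or (x of block_2 in the frame of bin between -0.088 and 0.088 m and y of block_2 in the frame of bin between -0.063 and 0.063 m and z of block_2 in the frame of bin below 0.06 m and linear speed of block_2 below 0.02 m/s and contact force between block_2 and the fingers below 0.5 N and (value of joint wheel_1 above 3 rad or value of joint wheel_1 below -3 rad) and distance of each of block_1, block_3 from where it was at the start of the episode below 0.006 m and (value of joint wheel_3 above 3 rad or value of joint wheel_3 below -3 rad)) or (x of block_3 in the frame of bin between -0.088 and 0.088 m and y of block_3 in the frame of bin between -0.063 and 0.063 m and z of block_3 in the frame of bin below 0.06 m and linear speed of block_3 below 0.02 m/s and contact force between block_3 and the fingers below 0.5 N and (value of joint wheel_1 above 3 rad or value of joint wheel_1 below -3 rad) and distance of each of block_1, block_2 from where it was at the start of the episode below 0.006 m and (value of joint wheel_2 above 3 rad or value of joint wheel_2 below -3 rad))) and (horizontal distance between block_4 and pocket_1 below 0.005 m or horizontal distance between block_4 and pocket_2 below 0.005 m or horizontal distance between block_4 and pocket_3 below 0.005 m) and z of block_4 in the frame of pocket_1 between -0.003 and 0.003 m and angle between block_4's own z axis and vertical below 0.06 rad and angle between the x axis of block_4 and the x axis of bed, either way round below 0.1 rad and linear speed of block_4 below 0.02 m/s); the robot touches nothing.
It fails at once if a tool or part lying about has been pushed more than 40 mm (distance of any of brass_bush, oil_can, elbow_fitting, spanner_19, hex_key, bearing from where it was at the start of the episode above 0.04 m).
It also fails if it takes over 72 s, if anything falls off the work surface, if the arm or the gripper's body presses on something with over 40 N, if the wrist force passes 120 N, or if a joint passes its speed limit or range.

## Working session

There is one attempt and no reset: what is moved stays moved. The work goes in short steps, each a Python script; the robot and the scene stay as the last script left them, time stands still between calls to the robot, and variables do not carry over. Pictures are saved under pics/ and viewed, at most 13 in all, crops included, and the job is handed in when it is done.

```bash
ls; mkdir -p pics; python3 - <<'E'
from bench import arm
import cv2,numpy as np
s=arm.capture("scene");d=arm.capture("side")
for n,c in (("scene",s),("side",d)):
    cv2.imwrite(f"pics/{n}0.png",cv2.resize(c["pixels"][:,:,::-1],(800,600)))
    print(n,c["fx"],c["cx"],c["cy"],c["xyz"],np.round(c["rotation"],3).tolist())
    for q in ("bed","block_1","tray","bin"):
        for r in arm.silhouettes(q,c): print(q,round(r["p"],2),r["bbox"])
w=arm.capture("wrist");print(np.round(w["mount"],4).tolist(),w["fx"],arm.observe()["t"],arm.observe()["orientation"])
E
```

```text
pics
scene 405.0813480603445 258.58915147393304 187.61074998984554 [0.11973223 0.90132907 0.92474724] [-2.252, -0.021, -2.679]
bed 0.84 [205.0, 176.5, 261.6, 226.9]
block_1 0.83 [212.5, 189.3, 232.4, 217.7]
block_1 0.66 [236.9, 170.0, 255.0, 192.7]
block_1 0.66 [254.1, 194.9, 272.6, 222.8]
block_1 0.55 [228.2, 177.5, 244.5, 202.7]
block_1 0.51 [293.1, 126.8, 303.3, 144.2]
block_1 0.44 [307.0, 158.5, 314.8, 165.3]
tray 0.56 [278.4, 144.5, 336.4, 181.0]
bin 0.9 [186.7, 246.4, 276.3, 326.1]
side 412.23243108623245 250.9106119841904 180.17796705332523 [ 0.48327565 -1.05504947  0.73307642] [-2.155, 0.019, -0.121]
bed 0.84 [256.1, 169.1, 286.6, 218.8]
block_1 0.84 [263.8, 181.3, 280.7, 209.8]
block_1 0.78 [219.2, 168.8, 239.0, 197.9]
block_1 0.67 [259.1, 168.3, 281.5, 188.0]
block_1 0.61 [260.5, 281.0, 283.8, 308.5]
block_1 0.53 [261.0, 154.4, 275.8, 169.1]
block_1 0.52 [201.6, 225.1, 229.3, 241.5]
tray 0.82 [177.3, 218.6, 260.2, 282.0]
tray 0.62 [260.6, 165.9, 284.9, 221.0]
tray 0.21 [259.9, 154.1, 277.4, 172.9]
bin 0.8 [177.6, 115.7, 240.1, 158.1]
bin 0.6 [257.7, 169.7, 280.5, 191.8]
[[-0.001, -0.965, -0.2623, 0.0673], [1.0, -0.0009, -0.0003, -0.0], [0.0, -0.2623, 0.965, -0.1411], [0.0, 0.0, 0.0, 1.0]] 332.90776584769094 0.55 [-3.14157248e+00 -4.78155903e-06  1.57084229e+00]
```

View pictures.

View pics/scene0.png

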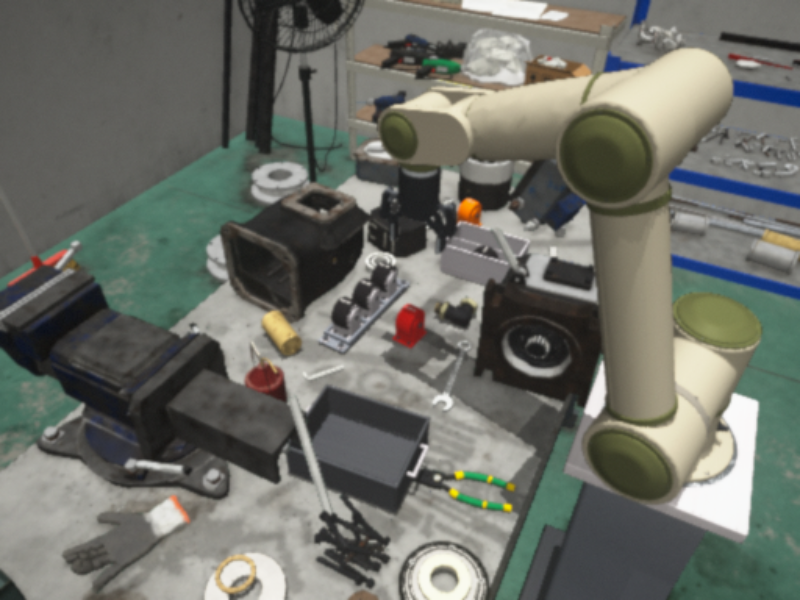

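View pics/side0.png

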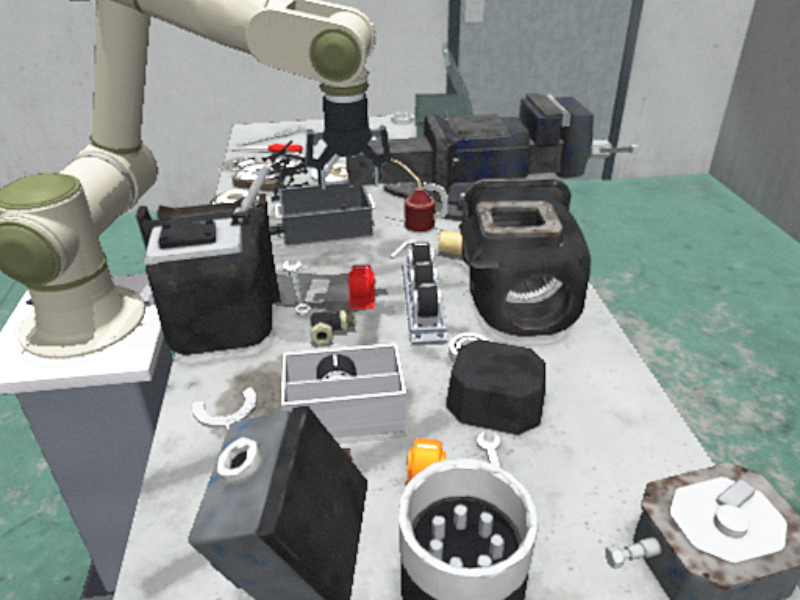

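```bash
cat > h.py <<'E'
from bench import arm
import cv2,numpy as np
from scipy.spatial.transform import Rotation as Ro
def cam(name):
    o=arm.observe();c=arm.capture(name)
    if name=="wrist":
        T=np.eye(4);T[:3,:3]=Ro.from_euler('xyz',o["orientation"]).as_matrix();T[:3,3]=o["position"]
        M=T@np.array(c["mount"]);c["R"],c["p"]=M[:3,:3],M[:3,3]
    else:
        r=np.array(c["rotation"]);c["R"]=r if r.shape==(3,3) else Ro.from_euler('xyz',r).as_matrix();c["p"]=np.array(c["xyz"])
    return c
def onz(c,u,v,z):
    d=c["R"]@[(u-c["cx"])/c["fx"],(v-c["cy"])/c["fy"],1];return c["p"]+d*(z-c["p"][2])/d[2]
def ray(c,u,v):
    d=c["R"]@[(u-c["cx"])/c["fx"],(v-c["cy"])/c["fy"],1];return c["p"],d/np.linalg.norm(d)
def tri(rs):
    A=sum(np.eye(3)-np.outer(d,d) for p,d in rs);b=sum((np.eye(3)-np.outer(d,d))@p for p,d in rs);return np.linalg.solve(A,b)
def proj(c,P):
    q=c["R"].T@(np.asarray(P)-c["p"]);return c["fx"]*q[0]/q[2]+c["cx"],c["fy"]*q[1]/q[2]+c["cy"]
def save(c,name): cv2.imwrite(f"pics/{name}.png",cv2.resize(c["pixels"][:,:,::-1],(800,600),interpolation=cv2.INTER_CUBIC))
def down(yaw): return [np.pi,0,yaw]
E
python3 - <<'E'
from h import *
s=cam("scene");d=cam("side")
k=.64
f=lambda c,u,v,z:np.round(onz(c,u*k,v*k,z),3)[:2]
print("bed ends",f(s,335,342,.015),f(s,400,280,.015))
print("side bed",f(d,428,335,.015),f(d,418,255,.015))
print("wheels s",[f(s,*p,.085) for p in((347,305),(368,283),(385,266))])
print("wheels d",[f(d,*p,.085) for p in((428,293),(423,268),(419,250))])
print("tray s",f(s,452,225,.078),f(s,530,240,.078),f(s,440,250,.078),f(s,519,262,.078))
print("tray d",[f(d,*p,.078) for p in((283,353),(398,347),(283,405),(405,400))])
print("bin s",[f(s,*p,.07) for p in((333,387),(430,418),(285,448),(398,488))])
print("bin d",[f(d,*p,.07) for p in((280,190),(366,187),(283,215),(373,212))])
print("red",f(d,362,305,0),"orange",f(d,427,478,0),"bush",f(s,282,335,.02),"can",f(s,265,390,0), "gearb",f(d,490,330,0),"vise nose",f(s,280,470,.05),"engine",f(d,265,345,0),"elbow",f(d,330,335,0),"bearing?",f(d,470,345,0))
E
```

```text
bed ends [0.658 0.1  ] [ 0.633 -0.151]
side bed [ 0.644 -0.158] [0.669 0.118]
wheels s [array([0.652, 0.056]), array([ 0.65 , -0.028]), array([ 0.646, -0.099])]
wheels d [array([ 0.648, -0.128]), array([ 0.653, -0.044]), array([0.656, 0.022])]
tray s [ 0.584 -0.335] [ 0.394 -0.363] [ 0.567 -0.223] [ 0.388 -0.265]
tray d [array([ 0.395, -0.249]), array([ 0.577, -0.26 ]), array([ 0.397, -0.366]), array([ 0.572, -0.381])]
bin s [array([0.567, 0.251]), array([0.382, 0.235]), array([0.566, 0.402]), array([0.368, 0.384])]
bin d [array([0.375, 0.375]), array([0.58 , 0.359]), array([0.385, 0.243]), array([0.584, 0.226])]
red [ 0.535 -0.028] orange [ 0.592 -0.459] bush [0.764 0.138] can [0.716 0.265] gearb [ 0.763 -0.141] vise nose [0.559 0.43 ] engine [ 0.352 -0.126] elbow [ 0.469 -0.114] bearing? [ 0.717 -0.179]
```

```bash
python3 - <<'E'
from h import *
import pickle
V=[]
def shot(p,n):
    arm.move_ptp(p,down(np.pi/2));arm.wait(.15);c=cam("wrist");V.append(c);save(c,n)
    for q in ("bed","block_1","tray","bin"):
        for r in arm.silhouettes(q,c):
            if r["p"]>.4: print(n,q,round(r["p"],2),np.round(r["bbox"]))
arm.close_gripper()
shot([.62,-.08,.26],"wA");shot([.62,.04,.26],"wB");
print(arm.observe()["t"])
pickle.dump(V,open("V.pkl","wb"))
E
```

```text
wA bed 0.81 [246.   0. 328. 220.]
wA block_1 0.82 [130. 316. 156. 343.]
wA block_1 0.82 [144.  50. 208. 121.]
wA block_1 0.76 [268.   1. 328.  72.]
wA block_1 0.7 [263.  76. 314. 143.]
wA block_1 0.56 [258. 143. 307. 212.]
wA tray 0.93 [ 53. 272. 140. 315.]
wA bin 0.75 [248.   0. 329. 223.]
wA bin 0.64 [264. 149. 306. 213.]
wB bed 0.88 [250.  88. 321. 265.]
wB block_1 0.87 [266. 123. 321. 183.]
wB block_1 0.72 [154. 159. 209. 225.]
wB block_1 0.71 [263. 183. 307. 248.]
wB block_1 0.6 [290. 249. 303. 272.]
3.3417
```

View pics/wA.png

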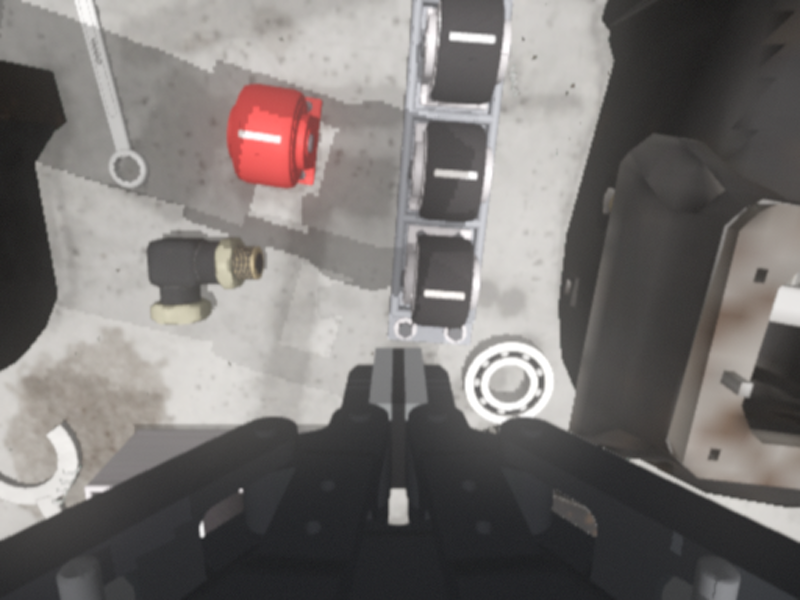

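View pics/wB.png

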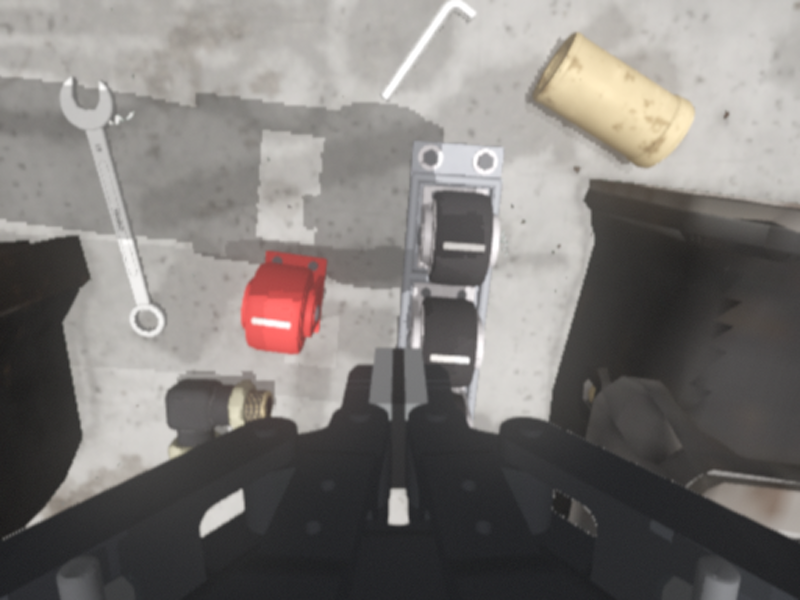

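```bash
python3 - <<'E'
from h import *
import pickle
A,B=pickle.load(open("V.pkl","rb"));k=.64
R=lambda c,u,v:ray(c,u*k,v*k)
print("chalk hi",tri([R(A,472,38),R(B,463,247)]).round(4),"mid",tri([R(A,455,175),R(B,450,359)]).round(4))
for z in(.0,.087):print("low chalk",onz(A,444*k,296*k,z).round(4), "hi",onz(B,463*k,247*k,z).round(4),"mid",onz(B,450*k,359*k,z).round(4),onz(A,455*k,175*k,z).round(4))
for z in (.01,.021):
  b=[onz(B,u*k,v*k,z) for u,v in((431,157),(486,160))]+[onz(A,u*k,v*k,z) for u,v in((405,328),(456,332))]
  n=(b[0]+b[1])/2;s=(b[2]+b[3])/2
  print(z,np.round(b,4).tolist(),"c",((n+s)/2).round(4),"len",np.linalg.norm(n-s),"yaw",np.arctan2(*(n-s)[1::-1]))
print("bed end N",[onz(B,u*k,v*k,.01).round(4).tolist() for u,v in((414,142),(503,146))],"S",[onz(A,u*k,v*k,.01).round(4).tolist() for u,v in((388,338),(470,342))])
print("patch",[onz(B,u*k,v*k,0).round(3).tolist() for u,v in((290,185),(265,255),(325,255),(330,110),(145,310),(135,230),(95,100),(385,95),(410,142),(408,250))])
print("red edges",[onz(B,u*k,v*k,.03).round(3).tolist() for u,v in((245,300),(325,270),(285,255))])
E
```

```text
chalk hi [0.6604 0.0461 0.0859] mid [ 0.6538 -0.0285  0.0847]
low chalk [ 0.6566 -0.1281  0.    ] hi [0.671  0.0297 0.    ] mid [ 0.6631 -0.0646  0.    ] [ 0.6627 -0.033   0.    ]
low chalk [ 0.6485 -0.1029  0.087 ] hi [0.66   0.0463 0.087 ] mid [ 0.6538 -0.0276  0.087 ] [ 0.6533 -0.0284  0.087 ]
0.01 [[0.6444, 0.0983, 0.01], [0.6846, 0.0961, 0.01], [0.6252, -0.1518, 0.01], [0.6659, -0.1552, 0.01]] c [ 0.655  -0.0281  0.01  ] len 0.25136957969197715 yaw 1.4954660100807833
0.021 [[0.6437, 0.0985, 0.021], [0.6828, 0.0964, 0.021], [0.6251, -0.1478, 0.021], [0.6646, -0.1511, 0.021]] c [ 0.654 -0.026  0.021] len 0.24761585328412863 yaw 1.4963963542832288
bed end N [[0.6319, 0.1089, 0.01], [0.6965, 0.1059, 0.01]] S [[0.6116, -0.1603, 0.01], [0.6774, -0.1637, 0.01]]
patch [[0.538, 0.078, 0.0], [0.516, 0.024, 0.0], [0.563, 0.024, 0.0], [0.571, 0.132, 0.0], [0.415, -0.021, 0.0], [0.416, 0.044, 0.0], [0.4, 0.139, 0.0], [0.611, 0.142, 0.0], [0.629, 0.109, 0.0], [0.628, 0.027, 0.0]]
red edges [[0.506, -0.004, 0.03], [0.567, 0.019, 0.03], [0.538, 0.03, 0.03]]
```

```bash
cat >> h.py <<'E'
C=np.array([.655,-.028]);YAW=1.496;AX=np.array([np.cos(YAW),np.sin(YAW)])
pk=lambda i:C+AX*.074*i      # i=-1,0,1
P=lambda xy,z:[float(xy[0]),float(xy[1]),float(z)]
def rois(c):
    out=[]
    ay=np.array([AX[1],-AX[0]])
    for i in (1,0,-1):
        q=[pk(i)+AX*s*.018+ay*t*.014 for s in(-1,1) for t in(-1,1)]
        px=np.array([proj(c,P(x,.084)) for x in q]);a,b=px.min(0).astype(int),px.max(0).astype(int)
        a=np.maximum(a,0);out.append(cv2.GaussianBlur(c["pixels"],(3,3),0)[a[1]:b[1],a[0]:b[0]].astype(float).mean(2))
    return out
E
cat > spin.py <<'E'
from h import *
import sys
view=[.62,-.07,.26]
def look():
    return cam("wrist")
arm.move_ptp(view,down(YAW));arm.wait(.2);ref=look();r0=rois(ref)
for z in map(float,sys.argv[1:]):
    arm.move_ptp(P(C+AX*.118,.13),down(YAW))
    arm.servo_line(P(C+AX*.118,z),vel=.15)
    arm.servo_line(P(C-AX*.118,z),vel=.25)
    f=arm.observe()["ft_force"]
    arm.move_ptp(view,down(YAW));arm.wait(.1);a=look();arm.wait(.07);b=look()
    ra,rb=rois(a),rois(b)
    d0=[np.abs(x-y).max() for x,y in zip(r0,ra)];d1=[np.abs(x-y).max() for x,y in zip(ra,rb)]
    print(z,"vs ref",np.round(d0),"moving",np.round(d1),np.round(f,1),arm.observe()["t"],flush=True)
    if min(d0)>40 or sum(x>40 for x in d0)>=2 and False: break
im=np.hstack([c["pixels"][0:230,180:370,::-1] for c in(ref,a,b)])
cv2.imwrite("pics/spin%s.png"%sys.argv[1],im)
E
python3 spin.py 0.0870 0.0863
```

```text
Traceback (most recent call last):
  File "spin.py", line 14, in <module>
    d0=[np.abs(x-y).max() for x,y in zip(r0,ra)];d1=[np.abs(x-y).max() for x,y in zip(ra,rb)]
               ~^~
ValueError: operands could not be broadcast together with shapes (45,33) (45,34)
```

```bash
sed -i 's/^def rois(c):/def rois(c,g=None):\n    g=g or c/; s/proj(c,P(x,.084))/proj(g,P(x,.084))/' h.py
sed -i 's/rois(a),rois(b)/rois(a,ref),rois(b,ref)/' spin.py
python3 - <<'E'
from h import *
a=cam("wrist");arm.wait(.15);b=cam("wrist")
print([np.round([np.abs(x-y).max(),x.max(),y.max()]) for x,y in zip(rois(a),rois(b,a))],arm.observe()["t"])
cv2.imwrite("pics/s1.png",np.hstack([c["pixels"][0:230,180:370,::-1] for c in(a,b)]))
E
```

```text
[array([ 43., 255., 254.]), array([ 38., 254., 253.]), array([ 21., 246., 248.])] 7.7833
```

View pics/s1.png

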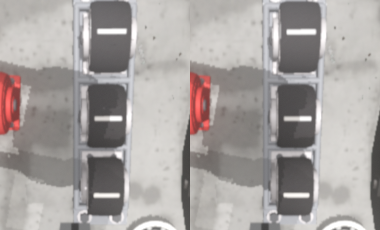

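```bash
sed -i 's/min(d0)>40 or.*: break/max(d0)>90: break/' spin.py
python3 spin.py 0.0860 0.085 0.0842
```

```text
0.086 vs ref [158. 171. 132.] moving [156.  27. 155.] [-0.   0.3 -1.1] 11.725
```

View pics/spin0.0860.png

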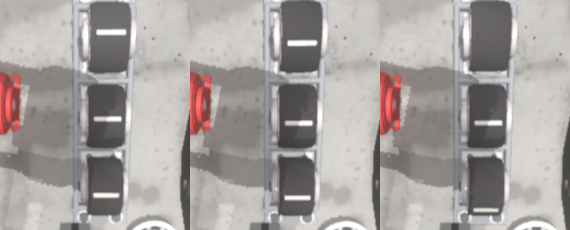

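```bash
python3 spin.py 0.0854; python3 - <<'E'
from h import *
a=cam("wrist");arm.wait(.4);b=cam("wrist")
print([np.round([np.abs(x-y).max()]) for x,y in zip(rois(a),rois(b,a))],arm.observe()["t"])
def chalk(c):  # middle wheel chalk row
    r=rois(c)[1];v,u=np.nonzero(r>200);return v.mean() if len(v) else None,r.shape
print(chalk(a),chalk(b))
arm.gripper_open()
V=[]
for i,(p,q) in enumerate((([.49,-.32,.27],"tray"),)):
    arm.move_ptp(p,down(np.pi/2));arm.wait(.15);c=cam("wrist");save(c,"t0")
    for q in("tray","block_4"):
        for r in arm.silhouettes(q,c):
            if r["p"]>.4: print(q,round(r["p"],2),np.round(r["bbox"]))
    V.append(c)
    arm.move_ptp([.44,-.36,.27],down(np.pi/2));arm.wait(.15);c=cam("wrist");save(c,"t1");V.append(c)
import pickle;pickle.dump(V,open("T.pkl","wb"));print(arm.observe()["t"])
E
```

```text
0.0854 vs ref [157. 168.  17.] moving [10.  8.  7.] [ 0.7 -0.4 -0.6] 15.675
[array([156.]), array([15.]), array([162.])] 16.175
(None, (39, 31)) (None, (39, 31))
tray 0.59 [155.  90. 340. 204.]
block_4 0.95 [212.  96. 271. 142.]
block_4 0.87 [308. 237. 356. 300.]
18.9167
```

```bash
python3 -c "
import cv2,numpy as np
cv2.imwrite('pics/t01.png',cv2.resize(np.hstack([cv2.imread('pics/t0.png')[:, :],cv2.imread('pics/t1.png')]),(800,300)));cv2.imwrite('pics/t01.png',np.vstack([cv2.resize(cv2.imread('pics/t0.png')[:300],(800,300)),cv2.resize(cv2.imread('pics/t1.png')[:300],(800,300))]))"
```

```text
(no output)
```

View pics/t01.png

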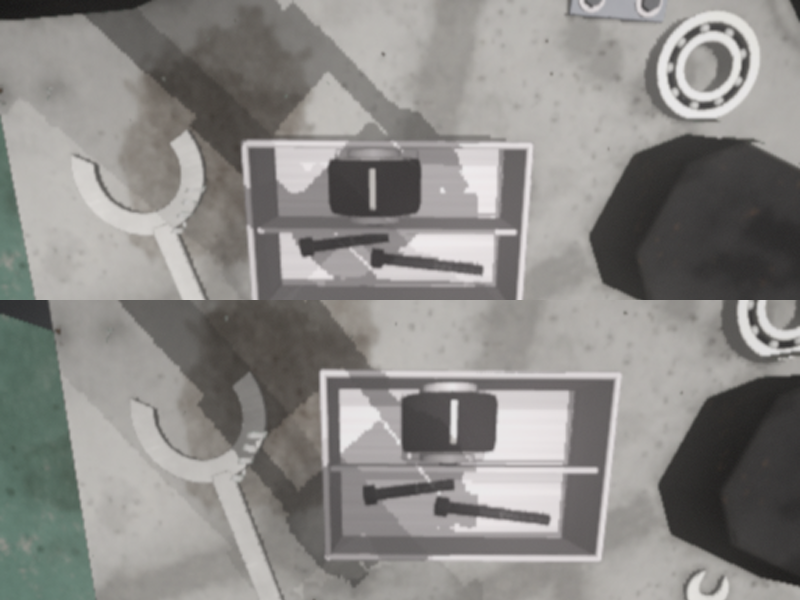

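```bash
python3 - <<'E'
from h import *
import pickle
A,B=pickle.load(open("T.pkl","rb"));k=.64
f=lambda c,u,v,z:onz(c,u*k,v*k,z).round(4)
print("chalk tri",tri([ray(A,373*k,188*k),ray(B,454*k,122*k)]).round(4))
print("chalk",f(A,373,188,.08),f(B,454,122,.08))
print("wheel L/R at z.048",f(A,329,190,.06),f(A,420,190,.06),"B",f(B,402,125,.06),f(B,496,125,.06))
print("rim tri",tri([ray(A,245*k,143*k),ray(B,322*k,72*k)]).round(4),tri([ray(A,531*k,144*k),ray(B,619*k,74*k)]).round(4))
r=[f(B,u,v,.078) for u,v in((322,72),(619,74),(602,258),(327,258))];print("rim",np.array(r)[:,:2].tolist())
print("divider",f(B,330,170,.078),f(B,600,170,.078), f(A,260,231,.078),f(A,516,231,.078))
# bin from wrist when passing: use scene/side estimates
E
```

```text
chalk tri [ 0.4751 -0.2777  0.0754]
chalk [ 0.4751 -0.2772  0.08  ] [ 0.4748 -0.2781  0.08  ]
wheel L/R at z.048 [ 0.4449 -0.2801  0.06  ] [ 0.5055 -0.28    0.06  ] B [ 0.4434 -0.2791  0.06  ] [ 0.504  -0.2791  0.06  ]
rim tri [ 0.3954 -0.2497  0.0757] [ 0.5732 -0.2505  0.0767]
rim [[0.3954, -0.2496], [0.5728, -0.2507], [0.5742, -0.3629], [0.3944, -0.3629]]
divider [ 0.3982 -0.3067  0.078 ] [ 0.5671 -0.3067  0.078 ] [ 0.4019 -0.3047  0.078 ] [ 0.5669 -0.3046  0.078 ]
```

```bash
python3 - <<'E'
from h import *
o=down(YAW);zg=.038
arm.move_ptp(P(C,.15),o)
arm.servo_line(P(C,zg),vel=.15)
print(np.round(arm.observe()["ft_force"],1))
arm.close_gripper();s=arm.observe();print(s["gripper_width"],s["grasp_force"],np.round(s["ft_force"],1))
arm.servo_line(P(C,.2),vel=.15)
s=arm.observe();print("lifted",s["gripper_width"],np.round(s["ft_force"],1),s["t"])
arm.servo_line([.475,.30,.2],vel=.3)
c=cam("scene");save(c,"carry");
for r in arm.silhouettes("bin",c): print(r["p"],r["bbox"])
E
```

```text
[-1.4  0.1  0.4]
0.04730744938567691 64.85400572419167 [-1.5  1.4  6. ]
lifted 0.04746692362496314 [ 0.4 -0.4 -6.2] 23.0167
0.68 [185.7, 247.3, 277.5, 326.1]
0.56 [277.0, 219.0, 299.2, 261.8]
```

View pics/carry.png

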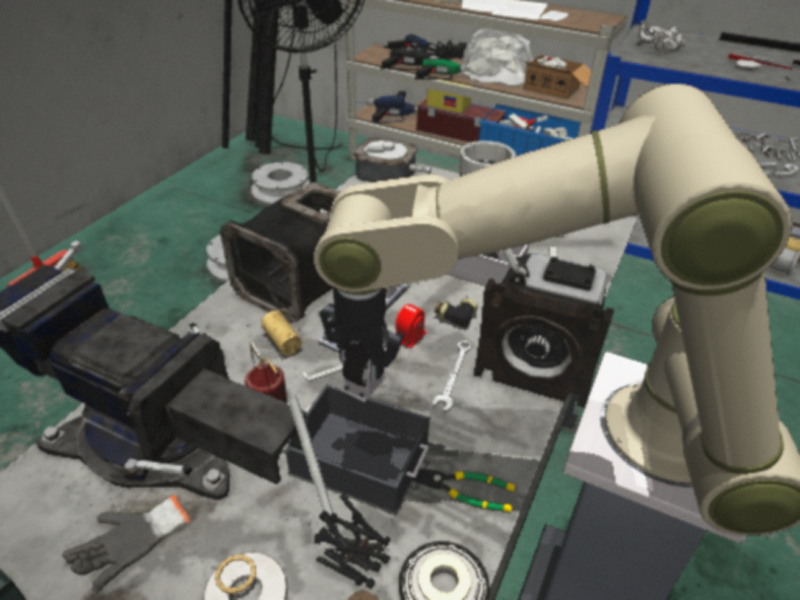

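```bash
python3 - <<'E'
from h import *
c=cam("scene");print("proj bin centre",np.array(proj(c,[.475,.31,.003]))/.64, np.array(proj(c,arm.observe()["position"]))/.64)
arm.servo_line([.475,.305,.2],vel=.1)
arm.servo_line([.475,.305,.034],vel=.15)
print(np.round(arm.observe()["ft_force"],1))
arm.gripper_open();arm.wait(.1)
arm.servo_line([.475,.305,.2],vel=.2)
arm.move_ptp([.475,.27,.24],down(YAW))
w=cam("wrist");save(w,"binw");c=cam("scene");cv2.imwrite("pics/bin.png",np.hstack([cv2.resize(c["pixels"][230:340,170:300,::-1],(390,330)),cv2.resize(w["pixels"][:,:,::-1],(440,330))]))
print(arm.observe()["t"])
E
```

```text
proj bin centre [362.18825035 453.2232292 ] [362.70946573 370.90030579]
[ 0.3  0.2 -5.7]
28.05
```

View pics/bin.png

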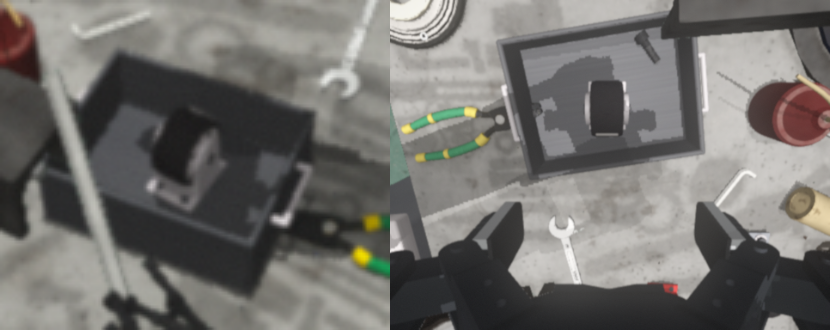

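The scrap block stands upright in the middle of the bin (wrist crop about (607,107)), released. Now the spare.

```bash
python3 - <<'E'
from h import *
o=down(np.pi/2);sp=[.4747,-.279]
arm.move_ptp([.50,-.05,.24],o)
arm.move_ptp(P(sp,.17),o)
arm.servo_line(P(sp,.026),vel=.15)
print(np.round(arm.observe()["ft_force"],1))
arm.close_gripper();s=arm.observe();print(s["gripper_width"],s["grasp_force"],np.round(s["ft_force"],1))
arm.servo_line(P(sp,.06),vel=.1)
arm.servo_line(P(sp,.22),vel=.2)
s=arm.observe();print("lifted",s["gripper_width"],np.round(s["ft_force"],1),s["t"])
arm.move_ptp([.53,.10,.20],down(YAW-np.pi/2))
arm.wait(.2)
c=cam("side");d=cam("scene")
def crop(c,P0,h=55):
    u,v=map(int,proj(c,P0));u=max(h,u);v=max(h,v);return cv2.resize(c["pixels"][v-h:v+h,u-h:u+h,::-1],(400,400),interpolation=cv2.INTER_CUBIC)
cv2.imwrite("pics/hold.png",np.hstack([crop(c,[.53,.1,.18]),crop(d,[.53,.1,.18])]));print(arm.observe()["qpos"].round(2) if hasattr(arm.observe()["qpos"],"round") else arm.observe()["qpos"])
E
```

```text
[ 0.3 -0.   1.1]
0.06267309631562626 64.3245005607605 [-2.3  1.1  5.8]
lifted 0.06229497593283055 [-0.2  0.8 -5.7] 33.1083
[-0.03  0.37  1.5   0.    1.27  1.61]
```

View pics/hold.png

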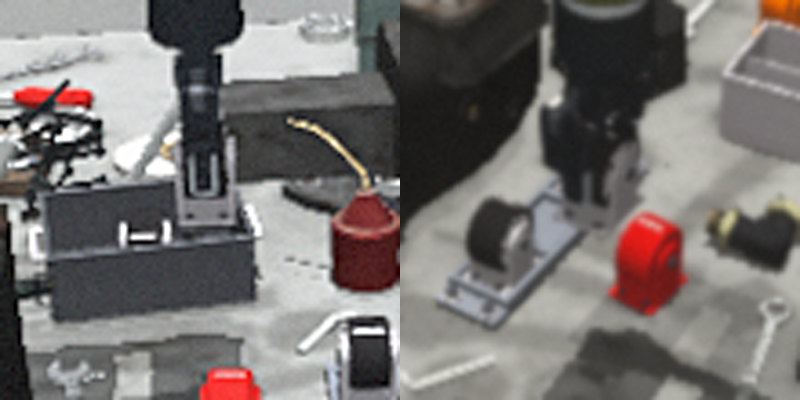

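```bash
python3 - <<'E'
from h import *
q=[.53,.10]
arm.servo_line(P(q,.05),vel=.15)
arm.servo_line(P(q,.0245),vel=.05)
print(np.round(arm.observe()["ft_force"],1))
arm.gripper_open();arm.wait(.1)
arm.servo_line(P(q,.2),vel=.2)
arm.move_ptp([.53,.05,.24],down(YAW));arm.wait(.15)
w=cam("wrist");d=cam("scene");save(w,"patch")
for r in arm.silhouettes("block_4",w): print(round(r["p"],2),np.round(r["bbox"]),np.round(proj(w,[.53,.1,.077])))
def crop(c,P0,h=45):
    u,v=map(int,proj(c,P0));return cv2.resize(c["pixels"][v-h:v+h,u-h:u+h,::-1],(400,400),interpolation=cv2.INTER_CUBIC)
cv2.imwrite("pics/patch.png",np.hstack([cv2.resize(w["pixels"][:,64:448,::-1],(400,400)),crop(d,[.53,.1,.03])]));print(arm.observe()["t"])
E
```

```text
[-0.6  0.1 -5.1]
0.98 [348. 123. 419. 192.] [251. 114.]
0.86 [341. 249. 374. 319.] [251. 114.]
0.85 [238. 171. 291. 243.] [251. 114.]
0.79 [226.  78. 281. 140.] [251. 114.]
40.5
```

View pics/patch.png

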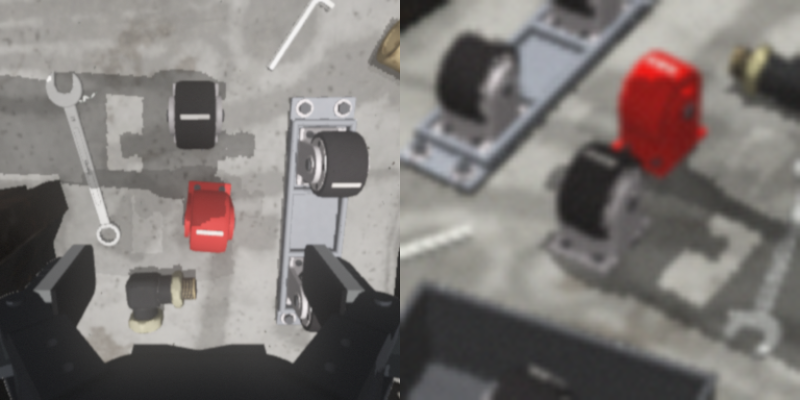

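```bash
cat >> h.py <<'E'
def model(xy,yaw,zb):
    a=np.linspace(0,2*np.pi,40);p=[[32*np.cos(t),s*18,45+32*np.sin(t)] for t in a for s in(-1,1)]
    p+=[[x,y,z] for x in(-31,31) for y in(-24,24) for z in(0,5)]+[[x,y,z] for x in(-12,12) for y in(-24,24) for z in(63,)]
    p=np.array(p)/1000;c,s=np.cos(yaw),np.sin(yaw)
    return np.c_[p[:,0]*c-p[:,1]*s+xy[0],p[:,0]*s+p[:,1]*c+xy[1],p[:,2]+zb]
def fit(c,box,xy,yaw,zb):
    from scipy.optimize import least_squares
    def e(q):
        u=np.array([proj(c,m) for m in model(q,yaw,zb)]);return np.r_[u.min(0),u.max(0)]+[0,0,1,1]-box
    r=least_squares(e,xy);return r.x.round(4),r.fun.round(1)
E
python3 - <<'E'
from h import *
w=cam("wrist")
L=[np.array(r["bbox"]) for r in arm.silhouettes("block_4",w)]
for n,xy,zb in(("spare",[.53,.1],0),("p+1",pk(1),.01)):
    u=np.array(proj(w,P(xy,zb+.045)));b=min(L,key=lambda b:np.linalg.norm((b[:2]+b[2:])/2-u));print(n,xy,fit(w,b,xy,YAW,zb))
# pocket edges
g=cv2.cvtColor(w["pixels"],cv2.COLOR_RGB2GRAY)
cs=[C+AX*a+np.array([AX[1],-AX[0]])*b for a,b in((.0335,-.0265),(.0335,.0265),(-.0335,.0265),(-.0335,-.0265))]
pts=np.array([proj(w,P(x,.010)) for x in cs]);pt2=np.array([proj(w,P(x,.021)) for x in cs])
x0,y0=pts.min(0).astype(int)-25;x1,y1=pts.max(0).astype(int)+25
s=7;im=cv2.resize(w["pixels"][y0:y1,x0:x1,::-1],None,fx=s,fy=s,interpolation=cv2.INTER_CUBIC)
f=lambda p:((p+.5-[x0,y0])*s).astype(np.int32)
cv2.polylines(im,[f(pts)],True,(0,255,0),1);cv2.polylines(im,[f(pt2)],True,(0,0,255),1)
if im.shape[0]>600 or im.shape[1]>800: im=im[:600,:800]
cv2.imwrite("pics/pocket.png",im);print(im.shape)
E
```

```text
spare [0.53, 0.1] (array([0.5304, 0.1014]), array([ 0.3,  0.5, -0.3, -0.5]))
p+1 [0.66052977 0.0457931 ] (array([0.6587, 0.0454]), array([-2.3, -1.7,  1.9,  1.7]))
(600, 700, 3)
```

View pics/pocket.png

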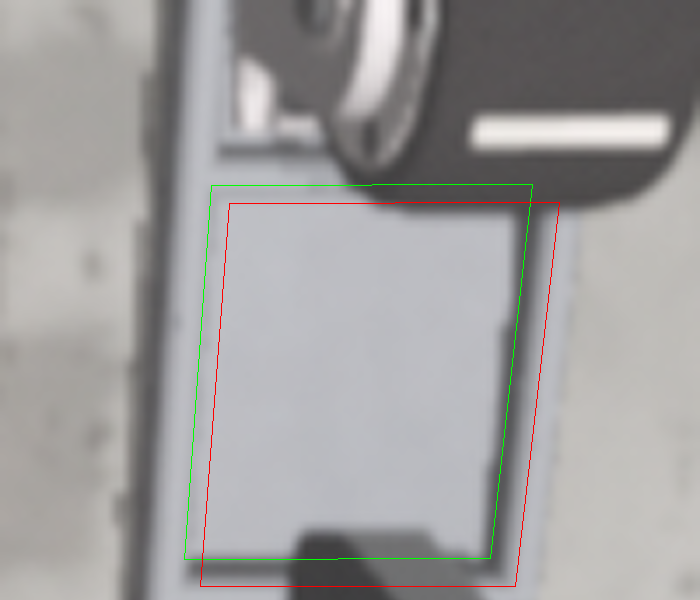

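```bash
python3 - <<'E'
from h import *
o=down(YAW);q=[.5302,.1011];T=np.array([.6538,-.0281]);zg=.028
arm.move_ptp(P(q,.15),o)
arm.servo_line(P(q,zg),vel=.12)
arm.close_gripper();s=arm.observe();print(s["gripper_width"],np.round(s["ft_force"],1))
arm.servo_line(P(q,.2),vel=.2)
arm.servo_line(P(T,.2),vel=.2)
arm.servo_line(P(T,zg+.027),vel=.15);arm.wait(.1);print(np.round(arm.observe()["ft_force"],1))
for h in(.020,.016,.0125,.0105):
    arm.servo_line(P(T,zg+h),vel=.04);s=arm.observe();print(h,np.round(s["ft_force"],1),np.round(s["position"],4))
    if abs(s["ft_force"][2])>25 or s["ft_force"][2]>6: print("stop");break
print(s["t"])
w=cam("wrist")
E
```

```text
0.047109610091068205 [ 0.1 -0.9  5.5]
[ 0.  0. -6.]
0.02 [-0.4 -0.8 -5.1] [ 0.6536 -0.0281  0.0476]
0.016 [-0.8  0.6 -5.4] [ 0.6536 -0.0281  0.0436]
0.0125 [ 0.7 -1.1 -6. ] [ 0.6536 -0.0281  0.0402]
0.0105 [-0.9  0.  -5.5] [ 0.6539 -0.0281  0.0386]
47.0417
```

Slid in without contact; release, retreat and check.

```bash
python3 - <<'E'
from h import *
T=np.array([.6538,-.0281])
arm.servo_line(P(T,.0375),vel=.04);print(np.round(arm.observe()["ft_force"],1))
arm.gripper_open();arm.wait(.1)
arm.servo_line(P(T,.2),vel=.2)
arm.move_ptp([.61,-.08,.26],down(YAW));arm.wait(.2)
w=cam("wrist");d=cam("scene")
L=[np.array(r["bbox"]) for r in arm.silhouettes("block_4",w)]
for i in(1,0,-1):
    xy=T+AX*.074*i;u=np.array(proj(w,P(xy,.055)));b=min(L,key=lambda b:np.linalg.norm((b[:2]+b[2:])/2-u));print(i,xy.round(4),fit(w,b,xy,YAW,.01))
u,v=map(int,proj(d,P(T,.05)));h=45
cv2.imwrite("pics/end.png",np.hstack([cv2.resize(w["pixels"][0:250,180:430,::-1],(400,400)),cv2.resize(d["pixels"][v-h:v+h,u-h:u+h,::-1],(400,400),interpolation=cv2.INTER_CUBIC)]));print(arm.observe()["t"])
E
```

```text
[-4.9  1.   5.5]
1 [0.6593 0.0457] (array([0.6591, 0.039 ]), array([-0.4, -6.3,  0.3,  8.2]))
0 [ 0.6538 -0.0281] (array([ 0.6536, -0.0273]), array([-0.7, -1.2,  0.6,  1.3]))
-1 [ 0.6483 -0.1019] (array([ 0.6476, -0.0998]), array([ 1.8, -0.2, -1.5,  0.1]))
49.675
```

View pics/end.png

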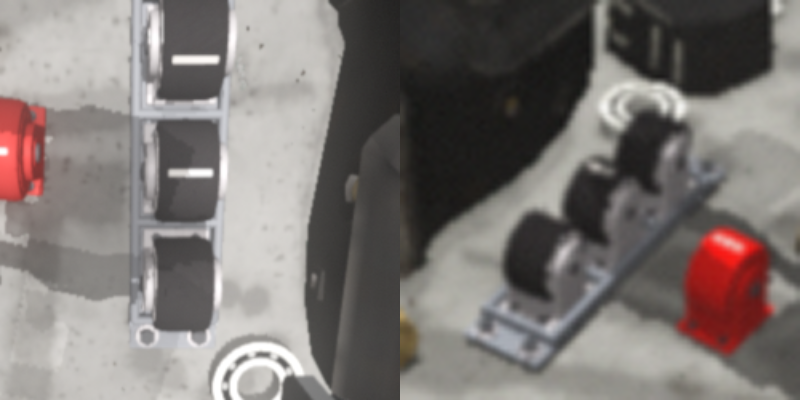

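The picture shows all three blocks seated level in the bed. The spare is in the middle pocket, with its chalk line at (190,173), and the fit puts it within 1 mm of the pocket centre.

```bash
python3 -c "
from bench import arm
print(arm.finish_job())"
```

```text
the job is handed in; nothing more can be done
None
```

The job is handed in at about 50 s of the 72 s allowed: the middle wheel was the one that bound, its block is released in the scrap bin, and the spare stands in the middle pocket, within about 1 mm of centre in the last camera check; the judge's verdict was not shown.

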